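Load the carburettor soak carrier

ROBOT

A 7-joint arm with a two-finger parallel gripper is mounted at the origin on the work surface. World frame = base frame: x ahead of the robot, y to its left, z up, the work surface at z = 0. Lengths are in m, angles in rad, forces in N, time in s.
With the tool pointing down it reaches from about 0.4 to 0.875 m from the base axis. Payload 6.5 kg.
Tool frame: the origin (TCP) lies on the mounting face of the last link; the fingertips stand 166 mm ahead of it and the grasp point (between the pads) lies 147 mm ahead of it; z points along the fingers, y is the line along which they close (so a half turn about z gives the same grasp; the last joint's range is limited). The gripper opens to 88 mm and grips with 3 to 60 N. Pads are 18 mm wide; open, the fingers measure 123 mm over their backs; the gripper's body (75 mm by 187 mm) begins 45 mm behind the grasp point.
Start: joints at [-1.316, 0.536, -0.004, 1.538, 0.003, 1.067, -0.071], TCP at [0.205, 0.617, 0.405] pointing down, gripper open.
Joint ranges: [-2.7, 2.7], [-0.37, 2.16], [-1.27, 1.26], [0.24, 2.4], [-1.31, 4.45], [0.19, 1.91], [-2.76, 2.76]. Speed limits (rad/s): [2.39, 2.39, 3.14, 3.14, 3.14, 3.14, 3.14].

INTERFACE

Orientations are given as a unit quaternion [w, x, y, z].
In Python, from workcell import env, eyes, ticket gives the robot as it stands. The module is installed in compiled form; this text tells all that it offers.
- The arm moves only by the tool carry_out, never from a script. Its argument "deltas" is a list of rows, each an object with "translation": the shift along the world's x, y, z scaled (see below), a list of three; "angular": the turn, a rotation vector about the world's x, y, z scaled (see below), a list of three. In form: [{"translation": [x, y, z], "angular": [ax, ay, az]}, ...]. A call has 1 to 20 rows; each row is the pose to reach, as a shift and turn from the pose commanded when the call began, turning the shorter way round; what a row does not reach only later rows make up. The controller multiplies each number of a shift by 0.5 m and each number of a turn by pi rad. A row lasts 1/8 s, in which the tool goes at most 62.5 mm and 10.7 degrees, less where a joint would pass 70% of its speed; a pose out of reach is approached as far as the arm can. A call with a number of a shift or a turn outside -1 to 1 is refused whole. A call with a gripper value outside its range is refused whole. "hand" is the opening, from 0 (shut) to 1 (fully open), set as the call begins (left out, the last holds). The fingers move at their own pace and stop on an object; "newtons" is the grip in N (left out, the last holds). Time passes only in rows, so rows that repeat a pose let the fingers close. It gives the time, the measured TCP pose, the force, the opening and the grip force at its end, in the units of the state.
- env.sense(): the state, without advancing time (a new reading comes with each control period).
- eyes.get_image(name): name is "side" or "top" or "wrist"; returns a dict with "image" (480x640x3 uint8, red, green, blue), "mtx" (3x3 intrinsics, pixels), "extrinsics" (4x4, takes a point from world to camera coordinates). Camera axes: x right, y up, looking along -z (the intrinsics and any distortion apply to the point x, -y, -z); pixel columns grow to the right and rows downward; lengths in m; the calibration is good to about 2 mm. A picture is of the moment at which its call begins. There is no depth.
- ticket.hand_in(): hands the job in; it is judged then, once.
The state is a dict: "clock": time; "joint_positions": joint angles; "joint_vel": joint speeds; "joint_efforts": joint torques, N m; "ee_pos": TCP position; "tcp_rot": TCP orientation; "wrist_force": force on the tool from outside, world axes, zero at the start; "wrist_torque": the same for the moment, N m; "grip_width": finger opening in m; "grip_force": force on a finger pad.
Only numpy, scipy, OpenCV 4.12 (cv2) and the standard library are available. Lean on these libraries where they do the work, as an engineer would, in place of code of your own. Each camera call takes 0.05 s, during which the arm holds its last target. There are 200 camera calls.

TASK

The tan clamp tool has been left lying across the three-well soak carrier: lift it off and lay it flat on the black rubber mat. Then stand the brass carb body, the steel float pin jar and the blue glass sediment bowl upright in the carrier, one per well in any order, each resting on the floor of its well and set down rather than dropped. Leave the wrench and the bottle where they are.

Things in the scene. Friction and masses are not known exactly. Their poses are not given: they have to be found in the camera images.
- carrier: fixed aluminium soak carrier, 117 (x) x 339 (y) x 30 mm high, three square wells in a row along its y; well inside 105 x 105 mm, 25 mm deep, walls 6 mm, floor 5 mm thick. Origin: centre of underside; z up
- well0 (a point): centre of the floor of the carrier's -y end well (5 mm above the carrier's underside); axes as the carrier's
- well1 (a point): centre of the floor of the carrier's middle well
- well2 (a point): centre of the floor of the carrier's +y end well
- clamp_tool: tan plastic fuel line clamp tool like blunt scissors, 180 mm long, 82 mm over the two finger loops, lying flat: jaws along its +x (to x = +90 mm), loops along -x (to -90 mm), both 14 mm thick. Origin: underside, below the round pivot boss, which is 36 mm in diameter and 26 mm high, near the centre of mass; z up. Starts lying on the carrier's walls, over the middle well
- mat_top (a point): centre of the top face of the fixed black rubber mat, 120 (x) x 220 (y) x 4 mm thick, lying on the bench
- carb: dull cast brass carburettor body, 0.45 kg, about 86 mm across (fits a 92 mm circle), 77 mm high without the ring. Origin: centre of underside; z up; its bore runs along x. On top a rigid upright steel ring in the plane of its y and z axes: 46 mm outer diameter, bar 10 mm thick, centre 90 mm above the origin, top at 113 mm; the space under the ring's hole is brass up to 77 mm
- carb_ring (a point): top of the carb body's ring, 113 mm above its underside
- pin_jar: closed steel float pin jar, 0.35 kg, 88 mm diameter, 60 mm high to the top of its lid, with a rigid hoop handle of 10 mm round bar standing on the lid in the plane of its y and z axes: 78 mm wide at the lid, straight top bar 42 mm long, 98 to 108 mm above the underside. Origin: centre of underside; z up
- jar_handle (a point): middle of the top of the jar's hoop handle, 108 mm above its underside
- bowl: open round blue glass sediment bowl, 0.25 kg, 90 mm outer diameter over its upper part, narrowing to 68 mm at the foot, 75 mm high, wall 8 mm thick, bottom 8 mm. Origin: centre of underside; z up
- bowl_rim (a point): centre of the bowl's mouth, 75 mm above its underside
- wrench: bystander: steel wrench, 170 mm long, lying along its x beyond the carrier
- bottle: bystander: grey closed plastic bottle, 66 mm diameter, 150 mm high, standing to the left. Origin: centre of underside
- spindle: bystander: aluminium hand-cranked jet cleaning spindle, fixed to the bench at the right, 245 x 90 x 130 mm high, shaft along its x. Origin: centre of underside of its base
There are look-alikes about, which are no part of the job. Leave any red look-alike of the bowl alone.

How it is judged:
By the outcome, as a careful person would: the job done as asked, in the order asked, and still so for the second after the job is handed in, with the robot touching nothing.
It also fails if it takes over 72 s, if anything falls off the work surface, if the arm or the gripper's body presses on something with over 40 N, if the wrist force passes 120 N, or if a joint passes its speed limit or range.

## Working session

There is one attempt and no reset: what is moved stays moved. The work goes in short steps, Python scripts to look and compute and a tool call to move; the robot and the scene stay as the last step left them, time stands still between calls to the robot, and variables do not carry over. Pictures are saved under pics/ and viewed, at most 10 in all, crops included, and the job is handed in when it is done.

Besides the shell and the picture viewer there is one more tool, called as name(argument=value, ...), one argument or row to a line, values as JSON. carry_out: Moves the arm, as the interface text tells. Shifts and turns lie within -1 to 1; 1 stands for 0.5 m of shift or pi rad of turn. Its arguments: {"type":"object","properties":{"deltas":{"type":"array","items":{"type":"object","properties":{"translation":{"type":"array","items":{"type":"number"}},"angular":{"type":"array","items":{"type":"number"}}}}},"hand":{"type":"number"},"newtons":{"type":"number"}},"required":["deltas"]}

```bash
mkdir -p pics; cat > h.py <<'E'
import numpy as np, cv2
from workcell import env, eyes, ticket
def grab(n,tag):
    d=eyes.get_image(n); im=cv2.cvtColor(d["image"],cv2.COLOR_RGB2BGR)
    cv2.imwrite(f"pics/{tag}.png",im); np.savez(f"pics/{tag}.npz",K=d["mtx"],E=d["extrinsics"],im=im); return im
def load(tag):
    z=np.load(f"pics/{tag}.npz"); return z["K"],z["E"],z["im"]
def ray(tag,u,v):
    K,E,_=load(tag); d=np.linalg.solve(K,[u,v,1]); d=d*[1,-1,-1]
    R=E[:3,:3]; return -R.T@E[:3,3], R.T@d
def plane(tag,u,v,z):
    o,d=ray(tag,u,v); return o+d*(z-o[2])/d[2]
def tri(obs):
    A=np.zeros((3,3));b=np.zeros(3)
    for t,u,v in obs:
        o,d=ray(t,u,v); d/=np.linalg.norm(d); P=np.eye(3)-np.outer(d,d); A+=P;b+=P@o
    x=np.linalg.solve(A,b)
    return x,[np.linalg.norm(np.cross(x-ray(t,u,v)[0],ray(t,u,v)[1]/np.linalg.norm(ray(t,u,v)[1]))) for t,u,v in obs]
def proj(tag,p):
    K,E,_=load(tag); c=E[:3,:3]@p+E[:3,3]; q=K@(c*[1,-1,-1]); return q[:2]/q[2]
E
python3 - <<'E'
from h import *
for n in("top","side","wrist"):
    grab(n,n+"0"); K,E,_=load(n+"0"); print(n,K.round(1).tolist(),(-E[:3,:3].T@E[:3,3]).round(3),E[:3,:3].round(2).tolist())
s=env.sense(); print(s)
E
```

```text
top [[483.7, 0.0, 323.6], [0.0, 483.7, 240.8], [0.0, 0.0, 1.0]] [0.295 0.011 1.102] [[-0.07, -1.0, 0.01], [0.97, -0.07, 0.21], [-0.21, 0.02, 0.98]]
side [[544.0, 0.0, 314.1], [0.0, 544.0, 242.0], [0.0, 0.0, 1.0]] [0.327 0.695 0.852] [[-0.96, -0.28, -0.0], [0.2, -0.69, 0.7], [-0.2, 0.67, 0.72]]
wrist [[424.5, 0.0, 317.4], [0.0, 424.5, 234.5], [0.0, 0.0, 1.0]] [0.136 0.638 0.384] [[0.31, 0.95, -0.0], [-0.91, 0.3, -0.28], [-0.26, 0.09, 0.96]]
{'clock': 0.15, 'joint_positions': array([-1.31622652,  0.53699861, -0.00445029,  1.5386019 ,  0.00255658,
        1.06729225, -0.07122483]), 'joint_vel': array([ 0.00238297, -0.00211972, -0.00063259, -0.00309275, -0.00084882,
       -0.00309042, -0.00012107]), 'joint_efforts': array([ 1.26471721e-03, -5.71329761e+01,  9.91844684e-01, -2.51831299e+01,
       -5.61281992e-02,  1.52267137e-02,  9.01129965e-05]), 'ee_pos': array([0.20484668, 0.61662586, 0.40405315]), 'tcp_rot': array([-7.69740043e-05,  1.59680603e-01,  9.87168519e-01, -6.42862235e-04]), 'wrist_force': array([-0.05134284, -0.00819863, -1.10483641]), 'wrist_torque': array([ 0.02407089, -0.044473  ,  0.02463243]), 'grip_force': 0.0, 'grip_width': 0.08823893460040069}
```

View pics/top0.png

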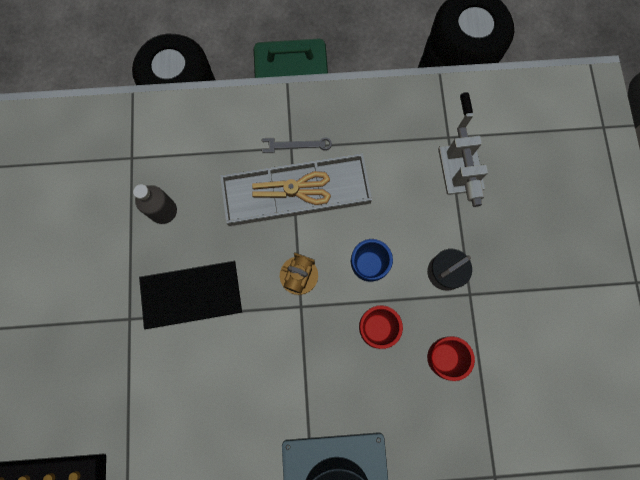

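View pics/side0.png

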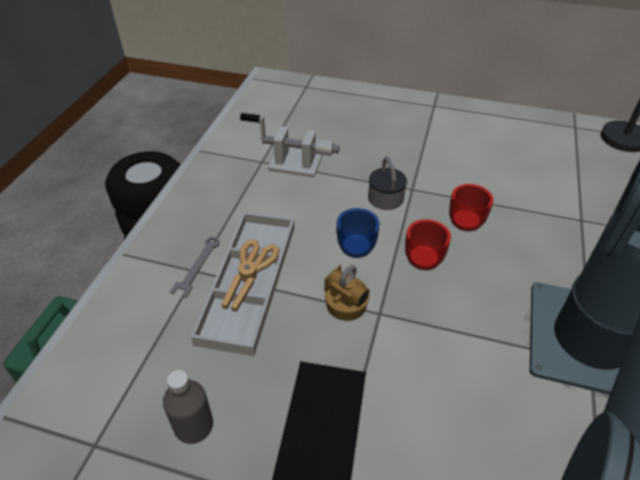

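The top view shows the clamp (291,187) on the carrier, corners about (223,178) to (370,202), and the mat (190,295). It also shows the carb (298,272) and its ring, the blue bowl (371,260), and the dark jar with its hoop (450,270).

Possible mix-ups:
- **Bowl:** blue (371,260) against the red ones (381,327) and (451,358). I choose blue.
- **Jar:** dark steel with a hoop (450,270) against the bottle (155,203). I choose the hooped one.
- **Carb:** only the brass part (298,272).
- **Clamp:** only the tan tool (291,187); the wrench is at (297,144).

Next I'll make a close crop and take first measurements.

```bash
python3 - <<'E'
from h import *
a=load("top0")[2][235:305,260:490]; cv2.imwrite("pics/c1.png",cv2.resize(a,None,fx=3.4,fy=3.4,interpolation=cv2.INTER_CUBIC))
def cnt(t,lo,hi,box):
    im=load(t)[2]; x0,y0,x1,y1=box
    m=cv2.inRange(cv2.cvtColor(im,cv2.COLOR_BGR2HSV),lo,hi); k=np.zeros_like(m); k[y0:y1,x0:x1]=m[y0:y1,x0:x1]
    c=max(cv2.findContours(k,0,2)[0],key=cv2.contourArea); return c
for nm,lo,hi,bt,bs in [("clamp",(8,80,80),(25,255,255),(220,150,375,225),(190,210,300,350)),
  ("carb",(8,80,40),(25,255,255),(270,240,330,305),(310,255,380,325)),
  ("bowl",(105,100,30),(125,255,255),(340,230,400,290),(325,200,390,265)),
  ("mat",(0,0,0),(179,255,40),(130,250,250,335),(260,350,380,480))]:
    for t,b in(("top0",bt),("side0",bs)):
        c=cnt(t,lo,hi,b); r=cv2.minAreaRect(c); print(nm,t,cv2.contourArea(c),cv2.boundingRect(c),np.round(r[0],1),np.round(cv2.boxPoints(r)).tolist())
        if nm=="bowl": (cx,cy),_,_=cv2.fitEllipse(c); print("  ell",cx,cy)
        if nm=="mat" and t=="top0":
            P=[plane(t,*q,.004)[:2].round(3).tolist() for q in cv2.boxPoints(r)]; print("  mat",P)
        if nm=="clamp" and t=="top0":
            print("  clamp",[plane(t,*q,.04)[:2].round(3).tolist() for q in cv2.boxPoints(r)])
print("boss",tri([("top0",291,187),("side0",247,268)]))
print("carrier", [plane("top0",u,v,.03)[:2].round(3).tolist() for u,v in((223,178),(362,157),(370,202),(229,224))])
print("ring",tri([("top0",298,268),("side0",349,270)]))
print("hoop",tri([("top0",456,267),("side0",389,161)]))
print("jar z0.06",plane("top0",450,270,.05))
print("bowl rim z.075",plane("top0",371.5,259,.075))
E
```

```text
clamp top0 1156.0 (252, 171, 79, 34) [291.  187.5] [[252.0, 171.0], [330.0, 171.0], [330.0, 204.0], [252.0, 204.0]]
  clamp [[0.704, 0.141], [0.691, -0.039], [0.612, -0.033], [0.625, 0.145]]
clamp side0 1266.5 (222, 240, 57, 70) [243.8 271.8] [[205.0, 292.0], [255.0, 230.0], [282.0, 251.0], [232.0, 314.0]]
carb top0 1147.5 (280, 253, 38, 42) [298.6 274.3] [[273.0, 283.0], [290.0, 248.0], [324.0, 265.0], [307.0, 300.0]]
carb side0 1426.0 (325, 266, 44, 54) [343.6 295.5] [[310.0, 298.0], [336.0, 263.0], [377.0, 293.0], [351.0, 328.0]]
bowl top0 1317.5 (351, 239, 42, 42) [371.5 259.5] [[351.0, 239.0], [392.0, 239.0], [392.0, 280.0], [351.0, 280.0]]
  ell 371.2535705566406 259.7347412109375
bowl side0 1566.5 (337, 208, 42, 49) [357.5 232. ] [[337.0, 208.0], [378.0, 208.0], [378.0, 256.0], [337.0, 256.0]]
  ell 356.9920959472656 230.8983154296875
mat top0 4920.0 (140, 261, 102, 68) [189.3 294.7] [[135.0, 278.0], [234.0, 261.0], [243.0, 312.0], [144.0, 329.0]]
  mat [[0.48, 0.421], [0.503, 0.195], [0.385, 0.18], [0.364, 0.401]]
mat side0 7854.0 (273, 363, 92, 117) [319.5 425.7] [[273.0, 479.0], [291.0, 361.0], [366.0, 372.0], [348.0, 491.0]]
boss (array([0.65786836, 0.05328561, 0.04597746]), [np.float64(0.0008865376843687621), np.float64(0.0008865376843685272)])
carrier [[0.696, 0.211], [0.725, -0.118], [0.613, -0.126], [0.584, 0.2]]
ring (array([0.45760659, 0.04693724, 0.09870779]), [np.float64(0.002163794435519703), np.float64(0.00216379443551956)])
hoop (array([ 0.44130115, -0.28190636,  0.10733703]), [np.float64(0.004582261932998456), np.float64(0.004582261932998412)])
jar z0.06 [ 0.43918648 -0.2846107   0.05      ]
bowl rim z.075 [ 0.47183926 -0.11151111  0.075     ]
```

View pics/c1.png

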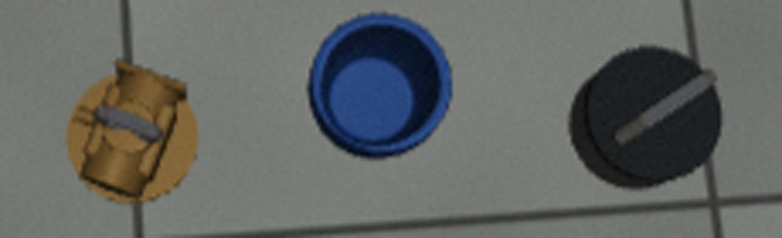

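The crop shows, left to right, the brass carb with a slanted steel ring, the blue bowl and the dark jar with a hoop, so the choices are confirmed. I'll move above the scene for wrist views.

carry_out(
  deltas=[
    {"translation": [0.5, -0.94, 0.09], "angular": [0, 0, -0.372]},
    {"translation": [0.5, -0.94, 0.09], "angular": [0, 0, -0.372]},
    {"translation": [0.5, -0.94, 0.09], "angular": [0, 0, -0.372]},
    {"translation": [0.5, -0.94, 0.09], "angular": [0, 0, -0.372]},
    {"translation": [0.5, -0.94, 0.09], "angular": [0, 0, -0.372]},
    {"translation": [0.5, -0.94, 0.09], "angular": [0, 0, -0.372]},
    {"translation": [0.5, -0.94, 0.09], "angular": [0, 0, -0.372]},
    {"translation": [0.5, -0.94, 0.09], "angular": [0, 0, -0.372]},
    {"translation": [0.5, -0.94, 0.09], "angular": [0, 0, -0.372]},
    {"translation": [0.5, -0.94, 0.09], "angular": [0, 0, -0.372]},
    {"translation": [0.5, -0.94, 0.09], "angular": [0, 0, -0.372]},
    {"translation": [0.5, -0.94, 0.09], "angular": [0, 0, -0.372]},
  ],
  hand=1,
)

```text
clock: 1.65
ee_pos: [0.4544, 0.1482, 0.4495]
tcp_rot: [-0.0, 0.677, 0.736, -0.0]
wrist_force: [0.2, 0.1, -0.8]
grip_width: 0.0884
grip_force: 0.0
```

```bash
python3 - <<'E'
from h import *
grab("wrist","wA"); s=env.sense(); print(s["clock"],s["ee_pos"],s["tcp_rot"],s["joint_positions"].round(2))
E
```

```text
1.7 [0.45442166 0.14807496 0.4495049 ] [-2.19833833e-04  6.76866785e-01  7.36105480e-01 -1.73566821e-04] [-0.8   0.19  0.45  1.95 -0.1   1.02 -0.22]
```

carry_out(
  deltas=[
    {"translation": [0.15, -0.5, 0], "angular": [0, 0, 0]},
    {"translation": [0.15, -0.5, 0], "angular": [0, 0, 0]},
    {"translation": [0.15, -0.5, 0], "angular": [0, 0, 0]},
    {"translation": [0.15, -0.5, 0], "angular": [0, 0, 0]},
    {"translation": [0.15, -0.5, 0], "angular": [0, 0, 0]},
    {"translation": [0.15, -0.5, 0], "angular": [0, 0, 0]},
    {"translation": [0.15, -0.5, 0], "angular": [0, 0, 0]},
  ],
)

```text
clock: 2.58
ee_pos: [0.53, -0.1009, 0.4494]
tcp_rot: [-0.001, 0.677, 0.736, 0.0]
wrist_force: [0.6, -0.9, -0.1]
grip_width: 0.0884
grip_force: 0.0
```

```bash
python3 - <<'E'
from h import *
grab("wrist","wB"); s=env.sense(); print(s["clock"],s["ee_pos"],s["tcp_rot"],s["joint_positions"].round(2))
a=np.hstack([load("wA")[2],load("wB")[2]]); cv2.imwrite("pics/wAB.png",cv2.resize(a,(800,300),interpolation=cv2.INTER_AREA))
E
```

```text
2.625 [ 0.52995897 -0.10096776  0.44953641] [-5.24017315e-04  6.76503540e-01  7.36439161e-01  2.20118905e-04] [-0.37  0.33  0.59  1.81 -0.21  1.06  0.39]
```

View pics/wAB.png

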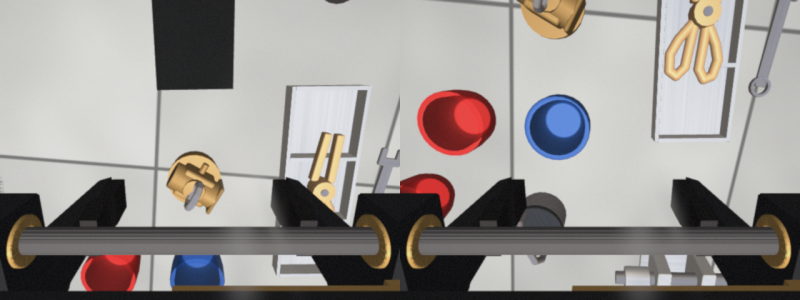

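The wrist pair shows, in half-scale pixels, the mat edge at A(193,89), the carb at A(195,185), the clamp boss at A(325,193) and B(308,11), the bowl at B(157,127), and the carrier ends at A(288–370,87) and B(253–333,138). One zoomed montage should give me exact edges.

```bash
python3 - <<'E'
from h import *
A=load("wA")[2];B=load("wB")[2]
def z(im,x,y): return cv2.resize(im[y:y+99,x:x+133],(399,297),interpolation=cv2.INTER_CUBIC)
m=np.vstack([np.hstack([z(A,450,125),z(A,460,220)]),np.hstack([z(B,405,145),z(A,250,235)])]); cv2.imwrite("pics/m1.png",m)
def mask(t,lo,hi,box):
    im=load(t)[2]; x0,y0,x1,y1=box
    m=cv2.inRange(cv2.cvtColor(im,cv2.COLOR_BGR2HSV),lo,hi); k=np.zeros_like(m); k[y0:y1,x0:x1]=m[y0:y1,x0:x1]; return k
def pcaline(t,k,z):
    v,u=np.nonzero(k); P=np.array([plane(t,a,b,z)[:2] for a,b in zip(u,v)]); r=cv2.minAreaRect(P.astype(np.float32)*1000); c,ev=cv2.PCACompute(P,None)
    return c[0].round(4),np.degrees(np.arctan2(ev[0,1],ev[0,0])).round(1),[np.round(x,1) for x in r],P.min(0).round(3),P.max(0).round(3)
tan=((8,60,80),(25,255,255))
print("jaws",pcaline("wA",mask("wA",*tan,(480,195,570,290)),.044))
print("loops",pcaline("wB",mask("wB",*tan,(420,35,540,140)),.044))
k=mask("wB",(105,80,30),(125,255,255),(190,140,310,270)); c=max(cv2.findContours(k,0,2)[0],key=cv2.contourArea); print("bowl",cv2.boundingRect(c),cv2.fitEllipse(c))
k=mask("wA",(0,0,0),(179,255,50),(230,0,400,150)); c=max(cv2.findContours(k,0,2)[0],key=cv2.contourArea)
print("mat",cv2.approxPolyDP(c,4,True)[:,0].tolist())
E
```

```text
jaws (array([0.6532, 0.1066]), np.float64(87.7), [array([652.5, 106.1]), array([78.3, 41.7]), np.float64(89.8)], array([0.632, 0.067]), array([0.673, 0.145]))
loops (array([0.6517, 0.0046]), np.float64(41.8), [array([650.8,   2.5]), array([79.2, 79.3]), np.float64(4.9)], array([ 0.611, -0.036]), array([0.691, 0.044]))
bowl (199, 152, 105, 104) ((251.9637908935547, 203.19497680664062), (103.11859893798828, 104.01997375488281), 89.68743896484375)
mat [[244, 0], [252, 142], [370, 140], [374, 0]]
```

View pics/m1.png

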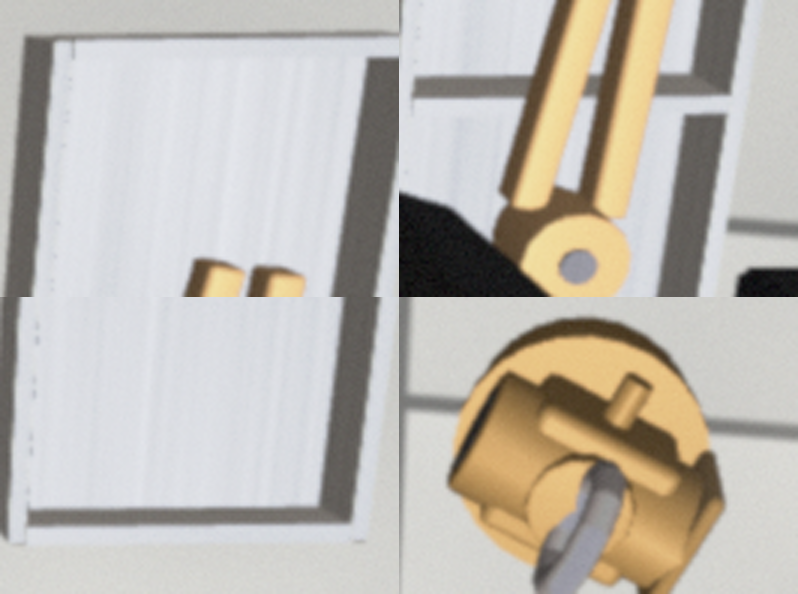

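The montage gives these full-resolution pixels:
- **well2 inner +y edge in A:** (475,144)–(573,144)
- **Divider in A:** (569,252)
- **Inner -y edge in B:** (414,220)–(522,220)
- **Pivot in A:** (519,309)

The ring plane runs down-left in A. Now the numbers.

```bash
python3 - <<'E'
from h import *
print("pivot",tri([("wA",519,309),("wB",493,18),("top0",291,187)]), plane("wA",519,309,.056),plane("wB",493,18,.056))
Q=[plane("wA",475,144.3,.03),plane("wA",572.7,144,.03),plane("wB",522.3,220,.03),plane("wB",414,220.3,.03)]
print("inner corners\n",np.round(Q,4))
c=np.mean(Q,0); yv=(Q[0]+Q[1]-Q[2]-Q[3])/2; print("carrier c",c, "len",np.linalg.norm(yv),"(327) width",np.linalg.norm(Q[1]-Q[0]),np.linalg.norm(Q[2]-Q[3]),"yaw",np.degrees(np.arctan2(-yv[0],yv[1])))
yv/=np.linalg.norm(yv); print("wells",[(c+yv*k*.111).round(4)[:2] for k in(-1,0,1)])
print("corner heights",tri([("wA",469,138.3),("top0",223,178)]),tri([("wB",527.3,226),("top0",370,202)]),tri([("wB",527.3,226),("top0",362,157)]))
print("bowl rim",plane("wB",252,203.2,.075)[:2],tri([("wB",252,203.2),("top0",371.3,259.7)]))
m=[plane("wA",252,142,.004),plane("wA",370,140,.004)]; print("mat -y edge",np.round(m,4)); d=m[1]-m[0]; d/=np.linalg.norm(d); n=np.array([-d[1],d[0],0]); print("mat centre",(m[0]+m[1])/2+n*.11,"yaw",np.degrees(np.arctan2(d[1],d[0])))
a,b=plane("top0",287.4,267.4,.09),plane("top0",307.1,274.7,.09); print("ring",a,b,"mid",(a+b)/2,"dir",np.degrees(np.arctan2(*(b-a)[1::-1])))
a,b=plane("top0",441.5,275.3,.103),plane("top0",469.4,257.6,.103); print("hoop",a,b,(a+b)/2,"dir",np.degrees(np.arctan2(*(b-a)[1::-1])))
E
```

```text
pivot (array([0.65459043, 0.05304787, 0.05636942]), [np.float64(0.0005037651172707447), np.float64(0.000702624605873898), np.float64(0.0011811536922503383)]) [0.65530785 0.05303795 0.056     ] [0.65546727 0.05320732 0.056     ]
inner corners
 [[ 0.5936  0.202   0.03  ]
 [ 0.6832  0.2099  0.03  ]
 [ 0.7282 -0.1137  0.03  ]
 [ 0.6239 -0.1229  0.03  ]]
carrier c [0.6572198  0.04383271 0.03      ] len 0.32639475290533226 (327) width 0.08990067869171545 0.10479798680205911 yaw 6.627470087461676
wells [array([ 0.67  , -0.0664]), array([0.6572, 0.0438]), array([0.6444, 0.1541])]
corner heights (array([0.62169592, 0.20275181, 0.08385932]), [np.float64(0.05072818061351127), np.float64(0.0507281806135115)]) (array([ 0.49229084, -0.045954  ,  0.46857742]), [np.float64(0.025779609819955012), np.float64(0.025779609819955005)]) (array([ 0.70606582, -0.10976939,  0.08032845]), [np.float64(0.0023697310962859097), np.float64(0.002369731096286022)])
bowl rim [ 0.47305335 -0.10940449] (array([ 0.47183496, -0.11175846,  0.0657023 ]), [np.float64(0.0002961572744345786), np.float64(0.00029615727443457616)])
mat -y edge [[0.3849 0.1847 0.004 ]
 [0.5    0.1963 0.004 ]]
mat centre [0.43134946 0.29995011 0.004     ] yaw 5.7921789972429165
ring [0.46413658 0.06955407 0.09      ] [0.44557975 0.02902064 0.09      ] mid [0.45485816 0.04928735 0.09      ] dir -114.5990356258866
hoop [ 0.42209393 -0.25055896  0.103     ] [ 0.45510945 -0.3138573   0.103     ] [ 0.43860169 -0.28220813  0.103     ] dir -62.45409268464057
```

carry_out(
  deltas=[
    {"translation": [0.25, 0.308, -0.2], "angular": [0, 0, -0.027]},
    {"translation": [0.25, 0.308, -0.2], "angular": [0, 0, -0.027]},
    {"translation": [0.25, 0.308, -0.25], "angular": [0, 0, -0.027]},
    {"translation": [0.25, 0.308, -0.25], "angular": [0, 0, -0.027]},
    {"translation": [0.25, 0.308, -0.3], "angular": [0, 0, -0.027]},
    {"translation": [0.25, 0.308, -0.36], "angular": [0, 0, -0.027]},
    {"translation": [0.25, 0.308, -0.42], "angular": [0, 0, -0.027]},
    {"translation": [0.25, 0.308, -0.46], "angular": [0, 0, -0.027]},
    {"translation": [0.25, 0.308, -0.49], "angular": [0, 0, -0.027]},
    {"translation": [0.25, 0.308, -0.499], "angular": [0, 0, -0.027]},
    {"translation": [0.25, 0.308, -0.499], "angular": [0, 0, -0.027]},
  ],
  hand=0.7,
)

```text
clock: 4.0
ee_pos: [0.6552, 0.0509, 0.2006]
tcp_rot: [0.0, 0.708, 0.706, 0.0]
wrist_force: [-0.1, 0.2, -0.4]
grip_width: 0.0617
grip_force: 0.0
```

carry_out(
  deltas=[
    {"translation": [0, 0, 0], "angular": [0, 0, 0]},
    {"translation": [0, 0, 0], "angular": [0, 0, 0]},
    {"translation": [0, 0, 0], "angular": [0, 0, 0]},
    {"translation": [0, 0, 0], "angular": [0, 0, 0]},
    {"translation": [0, 0, 0], "angular": [0, 0, 0]},
  ],
  hand=0.2,
  newtons=25,
)

```text
clock: 4.62
ee_pos: [0.6552, 0.0509, 0.2007]
tcp_rot: [0.0, 0.708, 0.706, 0.0]
wrist_force: [-0.2, 0.0, 3.8]
grip_width: 0.0353
grip_force: 24.6
```

carry_out(
  deltas=[
    {"translation": [0, 0, 0.04], "angular": [0, 0, 0]},
    {"translation": [0, 0, 0.12], "angular": [0, 0, 0]},
    {"translation": [0, 0, 0.22], "angular": [0, 0, 0]},
    {"translation": [0, 0, 0.26], "angular": [0, 0, 0]},
    {"translation": [-0.448, 0.494, 0.26], "angular": [0, 0, 0.035]},
    {"translation": [-0.448, 0.494, 0.26], "angular": [0, 0, 0.035]},
    {"translation": [-0.448, 0.494, 0.26], "angular": [0, 0, 0.035]},
    {"translation": [-0.448, 0.494, 0.26], "angular": [0, 0, 0.035]},
    {"translation": [-0.448, 0.494, 0.26], "angular": [0, 0, 0.035]},
    {"translation": [-0.448, 0.494, 0.26], "angular": [0, 0, 0.035]},
    {"translation": [-0.448, 0.494, 0.2], "angular": [0, 0, 0.035]},
    {"translation": [-0.448, 0.494, 0.1], "angular": [0, 0, 0.035]},
    {"translation": [-0.448, 0.494, 0.04], "angular": [0, 0, 0.035]},
    {"translation": [-0.448, 0.494, 0.0], "angular": [0, 0, 0.035]},
    {"translation": [-0.448, 0.494, -0.025], "angular": [0, 0, 0.035]},
    {"translation": [-0.448, 0.494, -0.04], "angular": [0, 0, 0.035]},
    {"translation": [-0.448, 0.494, -0.048], "angular": [0, 0, 0.035]},
    {"translation": [-0.448, 0.494, -0.051], "angular": [0, 0, 0.035]},
    {"translation": [-0.448, 0.494, -0.051], "angular": [0, 0, 0.035]},
  ],
)

```text
clock: 7.0
ee_pos: [0.4311, 0.2979, 0.175]
tcp_rot: [0.0, 0.668, 0.744, 0.0]
wrist_force: [0.4, 0.9, -0.9]
grip_width: 0.0351
grip_force: 24.6
```

```bash
python3 - <<'E'
from h import *
grab("side","s1"); grab("top","t1")
a=load("s1")[2][300:480,200:440];b=load("t1")[2][220:370,100:300]
cv2.imwrite("pics/p1.png",np.hstack([cv2.resize(a,(400,300)),cv2.resize(b,(400,300))]))
E
```

```text
(no output)
```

View pics/p1.png

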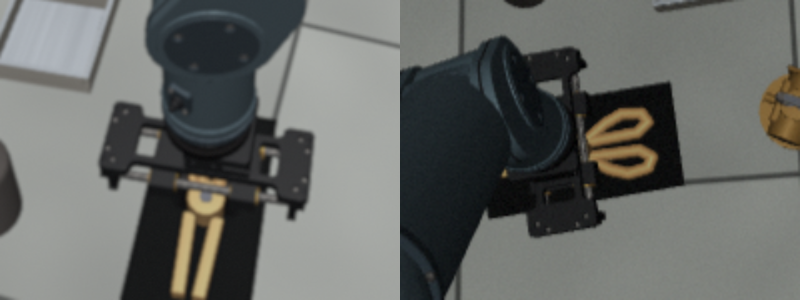

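Side crop: the clamp is level on the mat, with the jaws at (195,255). Top crop: the loops at (625,143) lie inside the mat. I'll lower it a touch, release, and move to look at the carb from above.

carry_out(
  deltas=[
    {"translation": [0, 0, -0.002], "angular": [0, 0, 0]},
    {"translation": [0, 0, -0.003], "angular": [0, 0, 0]},
  ],
)

```text
clock: 7.35
ee_pos: [0.4312, 0.2979, 0.1745]
tcp_rot: [-0.0, 0.669, 0.744, 0.0]
wrist_force: [-4.3, -3.4, 19.9]
grip_width: 0.0353
grip_force: 24.6
```

carry_out(
  deltas=[
    {"translation": [0, 0, -0.001], "angular": [0, 0, 0]},
    {"translation": [0, 0, -0.001], "angular": [0, 0, 0]},
    {"translation": [0, 0, -0.001], "angular": [0, 0, 0]},
    {"translation": [0, 0, 0.05], "angular": [0, 0, 0]},
    {"translation": [0, 0, 0.15], "angular": [0, 0, 0]},
    {"translation": [0, 0, 0.27], "angular": [0, 0, 0]},
    {"translation": [0.05, -0.64, 0.45], "angular": [0, 0, -0.169]},
    {"translation": [0.05, -0.64, 0.45], "angular": [0, 0, -0.169]},
    {"translation": [0.05, -0.64, 0.45], "angular": [0, 0, -0.169]},
    {"translation": [0.05, -0.64, 0.45], "angular": [0, 0, -0.169]},
    {"translation": [0.05, -0.64, 0.45], "angular": [0, 0, -0.169]},
    {"translation": [0.05, -0.64, 0.45], "angular": [0, 0, -0.169]},
    {"translation": [0.05, -0.64, 0.45], "angular": [0, 0, -0.169]},
    {"translation": [0.05, -0.64, 0.45], "angular": [0, 0, -0.169]},
  ],
  hand=0.75,
)

```text
clock: 9.1
ee_pos: [0.4558, -0.0209, 0.3977]
tcp_rot: [-0.0, 0.84, 0.543, -0.0]
wrist_force: [0.1, 0.3, -0.4]
grip_width: 0.0658
grip_force: 0.0
```

```bash
python3 - <<'E'
from h import *
grab("wrist","wC"); s=env.sense(); print(s["clock"],s["ee_pos"],s["wrist_force"].round(1)); print(proj("wC",np.array([.455,.049,.09])),proj("wC",np.array([.431,.30,.03])))
E
```

```text
9.15 [ 0.4558243  -0.02065541  0.39768843] [-0.7  0.3 -0.5]
[274.37349809 122.12376988] [  81.30520891 -230.05711389]
```

View pics/wC.png

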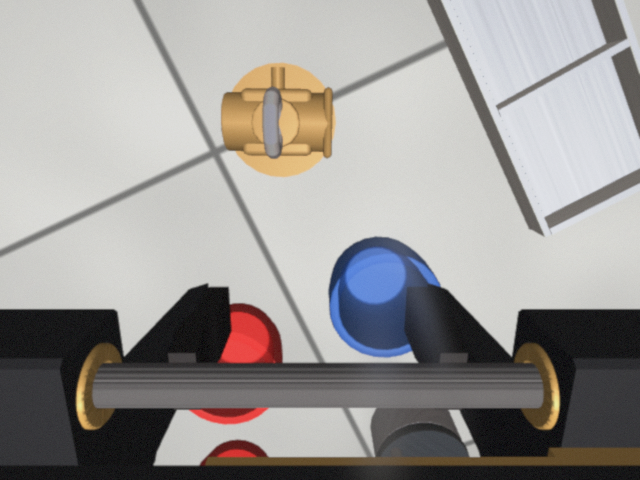

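wC shows the ring centre at (272,122), upright in the image, so the closing direction is across it. The carrier's near corner is at about (545,233).

```bash
python3 - <<'E'
from h import *
print(plane("wC",272,122,.095),plane("wC",272,88,.09)-plane("wC",272,156,.09), tri([("wC",272,122),("top0",297.2,271)]))
print(proj("wC",np.array([.6180,-.1299,.03])), plane("wC",545,234,.03))
im=load("wC")[2]; g=cv2.resize(im[180:260,480:600],None,fx=5,fy=5,interpolation=cv2.INTER_CUBIC); cv2.imwrite("pics/cc.png",g)
E
```

```text
[0.45414266 0.04959528 0.095     ] [0.01882063 0.03875009 0.        ] (array([0.45415515, 0.04938125, 0.09499487]), [np.float64(0.00021445606285355222), np.float64(0.00021445606285356704)])
[544.85018652 237.32706293] [ 0.61892578 -0.1270793   0.03      ]
```

carry_out(
  deltas=[
    {"translation": [-0.005, 0.143, -0.05], "angular": [0, 0, 0]},
    {"translation": [-0.005, 0.143, -0.1], "angular": [0, 0, 0]},
    {"translation": [-0.005, 0.143, -0.18], "angular": [0, 0, 0]},
    {"translation": [-0.005, 0.143, -0.24], "angular": [0, 0, 0]},
    {"translation": [-0.005, 0.143, -0.28], "angular": [0, 0, 0]},
    {"translation": [-0.005, 0.143, -0.301], "angular": [0, 0, 0]},
    {"translation": [-0.005, 0.143, -0.301], "angular": [0, 0, 0]},
  ],
)

```text
clock: 10.02
ee_pos: [0.4532, 0.0499, 0.2473]
tcp_rot: [-0.0, 0.84, 0.543, -0.001]
wrist_force: [-0.4, 0.4, 0.8]
grip_width: 0.0666
grip_force: 0.0
```

carry_out(
  deltas=[
    {"translation": [0, 0, 0], "angular": [0, 0, 0]},
    {"translation": [0, 0, 0], "angular": [0, 0, 0]},
    {"translation": [0, 0, 0], "angular": [0, 0, 0]},
    {"translation": [0, 0, 0], "angular": [0, 0, 0]},
    {"translation": [0, 0, 0], "angular": [0, 0, 0]},
    {"translation": [0, 0, 0], "angular": [0, 0, 0]},
    {"translation": [0, 0, 0], "angular": [0, 0, 0]},
  ],
  hand=0,
  newtons=45,
)

```text
clock: 10.9
ee_pos: [0.4538, 0.0492, 0.2478]
tcp_rot: [0.0, 0.84, 0.542, 0.0]
wrist_force: [2.0, -0.4, 0.4]
grip_width: 0.0067
grip_force: 44.1
```

Grip width is 6.7 mm on a 10 mm bar. I'll lift a little and look.

carry_out(
  deltas=[
    {"translation": [0, 0, 0.02], "angular": [0, 0, 0]},
    {"translation": [0, 0, 0.06], "angular": [0, 0, 0]},
    {"translation": [0, 0, 0.08], "angular": [0, 0, 0]},
    {"translation": [0, 0, 0.08], "angular": [0, 0, 0]},
  ],
)

```text
clock: 11.4
ee_pos: [0.4534, 0.0495, 0.2882]
tcp_rot: [-0.0, 0.84, 0.542, 0.0]
wrist_force: [0.1, 0.7, -5.2]
grip_width: 0.0064
grip_force: 44.5
```

```bash
python3 - <<'E'
from h import *
grab("side","s2"); im=load("s2")[2]; grab("wrist","wD")
a=cv2.resize(im[210:330,270:430],(400,300),interpolation=cv2.INTER_CUBIC); b=cv2.resize(load("wD")[2],(400,300),interpolation=cv2.INTER_AREA)
cv2.imwrite("pics/p2.png",np.vstack([np.hstack([a,b]),cv2.resize(cv2.imread("pics/cc.png"),(800,300))[:, :]]))
E
```

```text
(no output)
```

View pics/p2.png

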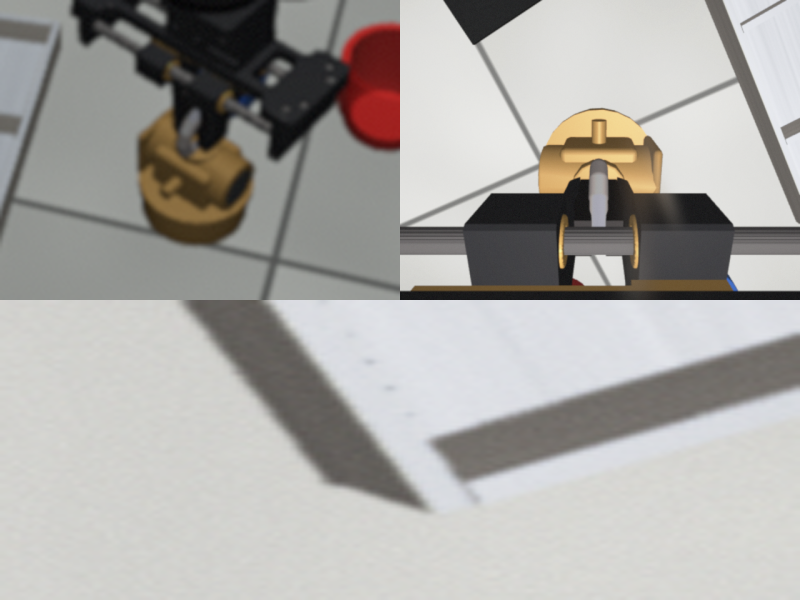

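Carb hangs upright. The carrier corner at (544.5,236.5) agrees with the prediction (544.9,237.3). Carrying it to well2.

carry_out(
  deltas=[
    {"translation": [0, 0, 0.1], "angular": [0, 0, 0]},
    {"translation": [0.15, 0.08, 0.12], "angular": [0, 0, 0]},
    {"translation": [0.25, 0.13, 0.12], "angular": [0, 0, 0]},
    {"translation": [0.33, 0.175, 0.12], "angular": [0, 0, 0]},
    {"translation": [0.38, 0.202, 0.12], "angular": [0, 0, 0]},
    {"translation": [0.395, 0.21, 0.1], "angular": [0, 0, 0]},
    {"translation": [0.395, 0.21, 0.05], "angular": [0, 0, 0]},
    {"translation": [0.395, 0.21, 0.02], "angular": [0, 0, 0]},
    {"translation": [0.395, 0.21, -0.01], "angular": [0, 0, 0]},
    {"translation": [0.395, 0.21, -0.035], "angular": [0, 0, 0]},
    {"translation": [0.395, 0.21, -0.052], "angular": [0, 0, 0]},
    {"translation": [0.395, 0.21, -0.062], "angular": [0, 0, 0]},
    {"translation": [0.395, 0.21, -0.066], "angular": [0, 0, 0]},
    {"translation": [0.395, 0.21, -0.066], "angular": [0, 0, 0]},
  ],
)

```text
clock: 13.25
ee_pos: [0.6512, 0.1543, 0.2552]
tcp_rot: [0.0, 0.84, 0.542, 0.0]
wrist_force: [1.0, 0.4, -5.5]
grip_width: 0.0062
grip_force: 45.4
```

carry_out(
  deltas=[
    {"translation": [0, 0, -0.002], "angular": [0, 0, 0]},
    {"translation": [0, 0, -0.004], "angular": [0, 0, 0]},
    {"translation": [0, 0, -0.004], "angular": [0, 0, 0]},
  ],
)

```text
clock: 13.62
ee_pos: [0.6518, 0.154, 0.2549]
tcp_rot: [0.0, 0.84, 0.542, 0.001]
wrist_force: [-4.1, 0.2, 9.0]
grip_width: 0.0064
grip_force: 44.4
```

Contact is confirmed: the force went from -5.5 to +9 N near floor height. Release, rise and go to view the bowl and jar.

carry_out(
  deltas=[
    {"translation": [0, 0, 0.002], "angular": [0, 0, 0]},
    {"translation": [0, 0, 0.002], "angular": [0, 0, 0]},
    {"translation": [0, 0, 0.002], "angular": [0, 0, 0]},
    {"translation": [0, 0, 0.05], "angular": [0, 0, 0]},
    {"translation": [0, 0, 0.15], "angular": [0, 0, 0]},
    {"translation": [-0.382, -0.909, 0.294], "angular": [0, 0, 0.164]},
    {"translation": [-0.382, -0.909, 0.294], "angular": [0, 0, 0.164]},
    {"translation": [-0.382, -0.909, 0.294], "angular": [0, 0, 0.164]},
    {"translation": [-0.382, -0.909, 0.294], "angular": [0, 0, 0.164]},
    {"translation": [-0.382, -0.909, 0.294], "angular": [0, 0, 0.164]},
    {"translation": [-0.382, -0.909, 0.294], "angular": [0, 0, 0.164]},
    {"translation": [-0.382, -0.909, 0.294], "angular": [0, 0, 0.164]},
    {"translation": [-0.382, -0.909, 0.294], "angular": [0, 0, 0.164]},
    {"translation": [-0.382, -0.909, 0.294], "angular": [0, 0, 0.164]},
    {"translation": [-0.382, -0.909, 0.294], "angular": [0, 0, 0.164]},
    {"translation": [-0.382, -0.909, 0.294], "angular": [0, 0, 0.164]},
  ],
  hand=0.5,
)

```text
clock: 15.62
ee_pos: [0.4609, -0.2987, 0.3999]
tcp_rot: [-0.0, 0.673, 0.739, 0.0]
wrist_force: [0.7, -0.1, 0.5]
grip_width: 0.0439
grip_force: 0.0
```

```bash
python3 - <<'E'
from h import *
grab("wrist","wE"); grab("top","t2"); grab("side","s3"); s=env.sense(); print(s["clock"],s["ee_pos"],s["tcp_rot"])
im=load("wE")[2]; h=cv2.cvtColor(im,cv2.COLOR_BGR2HSV); k=cv2.inRange(h,(105,80,30),(125,255,255)); c=max(cv2.findContours(k,0,2)[0],key=cv2.contourArea); e=cv2.fitEllipse(c); print("bowl",cv2.boundingRect(c),e,plane("wE",*e[0],.075),tri([("wE",*e[0]),("wB",252,203.2)]))
print(proj("wE",np.array([.4386,-.2822,.103])),proj("wE",np.array([.4725,-.110,.075])))
a=cv2.resize(im,(400,300),interpolation=cv2.INTER_AREA)
u,v=proj("wE",np.array([.4386,-.2822,.08])).astype(int); print(u,v); x0,y0=max(u-66,0),max(v-60,0); b=cv2.resize(im[y0:y0+99,x0:x0+132],(400,300),interpolation=cv2.INTER_CUBIC)
S=cv2.resize(load("s3")[2][190:370,180:420],(400,300),interpolation=cv2.INTER_CUBIC); T=cv2.resize(load("t2")[2][140:320,130:370],(400,300),interpolation=cv2.INTER_CUBIC)
print("crop0",x0,y0); cv2.imwrite("pics/p3.png",np.vstack([np.hstack([a,b]),np.hstack([S,T])]))
E
```

```text
15.775 [ 0.46058592 -0.29905004  0.3996282 ] [-1.86548388e-04  6.73496931e-01  7.39189988e-01  1.02875209e-04]
bowl (323, 0, 70, 14) ((387.594970703125, -269.855712890625), (228.88037109375, 569.7140502929688), 7.587425231933594) [ 0.47257066 -0.02168641  0.075     ] (array([ 0.47621326, -0.08696984,  0.1670121 ]), [np.float64(0.009901035297650053), np.float64(0.009901035297650166)])
[288.29520452 194.18252385] [367.42767633 -85.01762724]
290 188
crop0 224 128
```

View pics/p3.png

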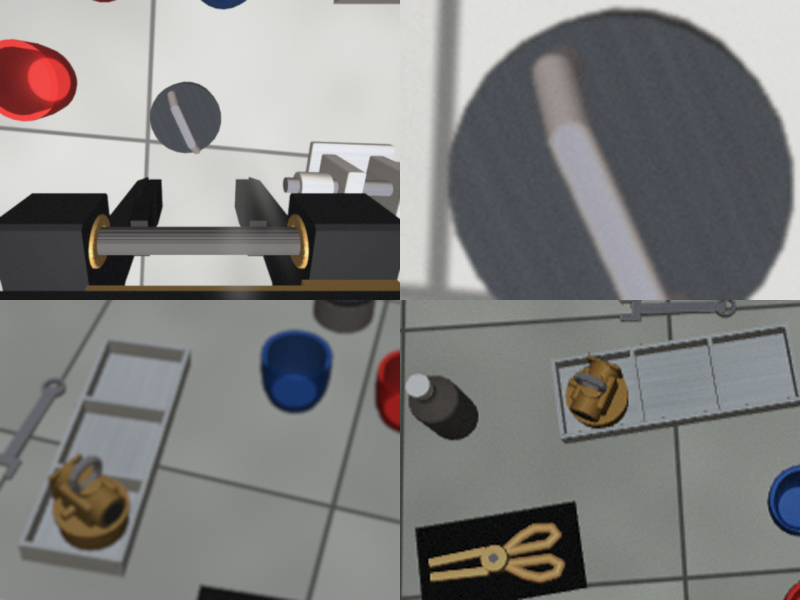

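Carb stands in well2 (top crop (597,397)), the clamp is on the mat, and the jar's hoop is at wE about (290,190). Now I'll segment the hoop and lid numerically.

```bash
python3 - <<'E'
from h import *
im=load("wE")[2]; g=cv2.GaussianBlur(cv2.cvtColor(im,cv2.COLOR_BGR2GRAY),(3,3),0); sub=np.zeros_like(g); sub[115:260,225:365]=1
d=((g<115)&(sub>0)).astype(np.uint8); c=max(cv2.findContours(d,0,2)[0],key=cv2.contourArea); hull=cv2.convexHull(c); e=cv2.fitEllipse(hull)
print("lid",e,plane("wE",*e[0],.06))
ins=np.zeros_like(g); cv2.ellipse(ins,(e[0],(e[1][0]+4,e[1][1]+4),e[2]),1,-1)
for th in(110,130):
    k=((g>th)&(cv2.erode(ins,np.ones((5,5)))>0)).astype(np.uint8); c=max(cv2.findContours(k,0,2)[0],key=cv2.contourArea); r=cv2.minAreaRect(c); bp=cv2.boxPoints(r); print(th,r); 
    s=sorted([(np.linalg.norm(bp[i]-bp[(i+1)%4]),i) for i in range(4)])
    m=[(bp[i]+bp[(i+1)%4])/2 for _,i in s[:2]]; P=[plane("wE",*q,.103) for q in m]; dd=P[1]-P[0]; print(m,np.round(P,4),"len",np.linalg.norm(dd),"mid",(P[0]+P[1])/2,"dir",np.degrees(np.arctan2(dd[1],dd[0]))%180)
# carb base check in t2
h=cv2.cvtColor(load("t2")[2],cv2.COLOR_BGR2HSV); k=cv2.inRange(h,(8,80,40),(25,255,255)); k[:, :220]=0; k[:,280:]=0; k[:150]=0;k[230:]=0
c=max(cv2.findContours(k,0,2)[0],key=cv2.contourArea); (q,rad)=cv2.minEnclosingCircle(c); print("carb px",q,rad, "well2 floor px",proj("t2",np.array([.6508,.1547,.015])))
K,E,_=load("wB"); h=cv2.cvtColor(load("t2")[2],cv2.COLOR_BGR2HSV); k=cv2.inRange(h,(105,100,30),(125,255,255)); c=max(cv2.findContours(k,0,2)[0],key=cv2.contourArea); r=cv2.boundingRect(c); print("bowl t2",r,plane("t2",r[0]+r[2]/2-.5,r[1]+r[3]/2-.5,.075))
E
```

```text
lid ((296.5011901855469, 187.71339416503906), (112.1449966430664, 113.3421859741211), 124.77386474609375) [ 0.44219638 -0.28498729  0.06      ]
110 ((290.2422790527344, 194.964111328125), (104.27811431884766, 16.35654640197754), 65.79902648925781)
[array([268.86847, 147.4074 ], dtype=float32), array([311.6161 , 242.52083], dtype=float32)] [[ 0.4239 -0.2531  0.103 ]
 [ 0.4569 -0.314   0.103 ]] len 0.06924719512807258 mid [ 0.44043729 -0.28355749  0.103     ] dir 118.44016004025858
130 ((289.7422790527344, 195.67010498046875), (103.36222839355469, 13.808706283569336), 66.03751373291016)
[array([268.7526 , 148.44331], dtype=float32), array([310.73196, 242.8969 ], dtype=float32)] [[ 0.4239 -0.2538  0.103 ]
 [ 0.4564 -0.3143  0.103 ]] len 0.06869552688552397 mid [ 0.44013258 -0.28404847  0.103     ] dir 118.17488816697977
carb px (246.9574432373047, 194.425537109375) 21.788049697875977 well2 floor px [248.73393572 196.69466954]
bowl t2 (351, 239, 42, 42) [ 0.47074875 -0.11140761  0.075     ]
```

carry_out(
  deltas=[
    {"translation": [-0.038, 0.032, -0.08], "angular": [0, 0, 0.128]},
    {"translation": [-0.038, 0.032, -0.15], "angular": [0, 0, 0.128]},
    {"translation": [-0.038, 0.032, -0.19], "angular": [0, 0, 0.128]},
    {"translation": [-0.038, 0.032, -0.24], "angular": [0, 0, 0.128]},
    {"translation": [-0.038, 0.032, -0.28], "angular": [0, 0, 0.128]},
    {"translation": [-0.038, 0.032, -0.302], "angular": [0, 0, 0.128]},
    {"translation": [-0.038, 0.032, -0.302], "angular": [0, 0, 0.128]},
  ],
)

```text
clock: 16.65
ee_pos: [0.4409, -0.2838, 0.2483]
tcp_rot: [-0.001, 0.513, 0.858, -0.0]
wrist_force: [0.4, -0.0, 0.0]
grip_width: 0.0441
grip_force: 0.0
```

carry_out(
  deltas=[
    {"translation": [0, 0, 0], "angular": [0, 0, 0]},
    {"translation": [0, 0, 0], "angular": [0, 0, 0]},
    {"translation": [0, 0, 0], "angular": [0, 0, 0]},
    {"translation": [0, 0, 0], "angular": [0, 0, 0]},
    {"translation": [0, 0, 0], "angular": [0, 0, 0]},
    {"translation": [0, 0, 0], "angular": [0, 0, 0]},
  ],
  hand=0,
  newtons=45,
)

```text
clock: 17.4
ee_pos: [0.4414, -0.2841, 0.249]
tcp_rot: [0.0, 0.513, 0.858, 0.0]
wrist_force: [2.9, -0.0, 2.7]
grip_width: 0.0073
grip_force: 44.2
```

carry_out(
  deltas=[
    {"translation": [0, 0, 0.02], "angular": [0, 0, 0]},
    {"translation": [0, 0, 0.06], "angular": [0, 0, 0]},
    {"translation": [0, 0, 0.14], "angular": [0, 0, 0]},
    {"translation": [0, 0, 0.22], "angular": [0, 0, 0]},
    {"translation": [0, 0, 0.22], "angular": [0, 0, 0]},
  ],
)

```text
clock: 18.02
ee_pos: [0.4412, -0.2849, 0.3613]
tcp_rot: [0.002, 0.513, 0.858, 0.0]
wrist_force: [-0.4, -0.4, -3.4]
grip_width: 0.0077
grip_force: 44.6
```

carry_out(
  deltas=[
    {"translation": [0.08, 0.076, 0], "angular": [0, 0, 0]},
    {"translation": [0.16, 0.152, 0], "angular": [0, 0, 0]},
    {"translation": [0.24, 0.227, 0], "angular": [0, 0, 0]},
    {"translation": [0.32, 0.303, 0], "angular": [0, 0, 0]},
    {"translation": [0.39, 0.37, 0], "angular": [0, 0, 0]},
    {"translation": [0.44, 0.417, 0], "angular": [0, 0, 0]},
    {"translation": [0.46, 0.436, -0.02], "angular": [0, 0, 0]},
    {"translation": [0.46, 0.436, -0.07], "angular": [0, 0, 0]},
    {"translation": [0.46, 0.436, -0.11], "angular": [0, 0, 0]},
    {"translation": [0.46, 0.436, -0.14], "angular": [0, 0, 0]},
    {"translation": [0.46, 0.436, -0.165], "angular": [0, 0, 0]},
    {"translation": [0.46, 0.436, -0.185], "angular": [0, 0, 0]},
    {"translation": [0.46, 0.436, -0.197], "angular": [0, 0, 0]},
    {"translation": [0.46, 0.436, -0.204], "angular": [0, 0, 0]},
    {"translation": [0.46, 0.436, -0.206], "angular": [0, 0, 0]},
  ],
)

```text
clock: 19.9
ee_pos: [0.6711, -0.0662, 0.2558]
tcp_rot: [0.0, 0.513, 0.858, 0.0]
wrist_force: [0.6, 0.0, -2.8]
grip_width: 0.0079
grip_force: 44.6
```

carry_out(
  deltas=[
    {"translation": [0, 0, -0.002], "angular": [0, 0, 0]},
    {"translation": [0, 0, -0.004], "angular": [0, 0, 0]},
    {"translation": [0, 0, -0.004], "angular": [0, 0, 0]},
  ],
)

```text
clock: 20.27
ee_pos: [0.6714, -0.066, 0.2542]
tcp_rot: [0.001, 0.513, 0.858, 0.0]
wrist_force: [0.3, 0.7, -1.0]
grip_width: 0.0075
grip_force: 44.5
```

carry_out(
  deltas=[
    {"translation": [0, 0, -0.001], "angular": [0, 0, 0]},
    {"translation": [0, 0, -0.002], "angular": [0, 0, 0]},
    {"translation": [0, 0, -0.002], "angular": [0, 0, 0]},
  ],
)

```text
clock: 20.65
ee_pos: [0.6718, -0.0656, 0.2538]
tcp_rot: [0.001, 0.513, 0.858, 0.001]
wrist_force: [2.5, 2.2, 5.2]
grip_width: 0.0078
grip_force: 44.0
```

carry_out(
  deltas=[
    {"translation": [0, 0, 0.002], "angular": [0, 0, 0]},
    {"translation": [0, 0, 0.002], "angular": [0, 0, 0]},
    {"translation": [0, 0, 0.002], "angular": [0, 0, 0]},
    {"translation": [0, 0, 0.06], "angular": [0, 0, 0]},
    {"translation": [0, 0, 0.16], "angular": [0, 0, 0]},
    {"translation": [-0.382, -0.227, 0.294], "angular": [0, 0, -0.128]},
    {"translation": [-0.382, -0.227, 0.294], "angular": [0, 0, -0.128]},
    {"translation": [-0.382, -0.227, 0.294], "angular": [0, 0, -0.128]},
    {"translation": [-0.382, -0.227, 0.294], "angular": [0, 0, -0.128]},
    {"translation": [-0.382, -0.227, 0.294], "angular": [0, 0, -0.128]},
    {"translation": [-0.382, -0.227, 0.294], "angular": [0, 0, -0.128]},
  ],
  hand=0.5,
)

```text
clock: 22.02
ee_pos: [0.4804, -0.1792, 0.3997]
tcp_rot: [0.0, 0.674, 0.739, 0.0]
wrist_force: [0.1, 0.3, -0.3]
grip_width: 0.044
grip_force: 0.0
```

```bash
python3 - <<'E'
from h import *
grab("wrist","wF"); s=env.sense(); print(s["clock"],s["ee_pos"],s["tcp_rot"].round(4))
h=cv2.cvtColor(load("wF")[2],cv2.COLOR_BGR2HSV); k=cv2.inRange(h,(105,80,30),(125,255,255)); c=max(cv2.findContours(k,0,2)[0],key=cv2.contourArea); e=cv2.fitEllipse(cv2.convexHull(c)); print(cv2.boundingRect(c),e,plane("wF",*e[0],.075),proj("wF",np.array([.472,-.1105,.075])))
r=np.mean(e[1])/2; a,b=plane("wF",e[0][0]-r,e[0][1],.075),plane("wF",e[0][0]+r,e[0][1],.075); print("diam",np.linalg.norm(a-b))
print("tri",tri([("wF",*e[0]),("top0",371.5,259.5)]),tri([("wF",*e[0]),("wB",252,203.2)]))
E
```

```text
22.075 [ 0.4807798  -0.17883327  0.39945044] [-0.000e+00  6.737e-01  7.390e-01  1.000e-04]
(253, 48, 128, 133) ((316.3204345703125, 114.1551742553711), (127.87420654296875, 132.73828125), 177.67822265625) [ 0.47196816 -0.11054427  0.075     ] [316.37224938 114.09313953]
diam 0.08987899776154265
tri (array([ 0.4715793 , -0.11113823,  0.07238463]), [np.float64(0.0006957708692950225), np.float64(0.0006957708692948949)]) (array([ 0.47208294, -0.11065555,  0.06900047]), [np.float64(0.00015309515895067845), np.float64(0.0001530951589506834)])
```

carry_out(
  deltas=[
    {"translation": [0.066, 0.146, -0.05], "angular": [0, 0, 0]},
    {"translation": [0.066, 0.146, -0.12], "angular": [0, 0, 0]},
    {"translation": [0.066, 0.146, -0.18], "angular": [0, 0, 0]},
    {"translation": [0.066, 0.146, -0.24], "angular": [0, 0, 0]},
    {"translation": [0.066, 0.146, -0.3], "angular": [0, 0, 0]},
    {"translation": [0.066, 0.146, -0.35], "angular": [0, 0, 0]},
    {"translation": [0.066, 0.146, -0.374], "angular": [0, 0, 0]},
    {"translation": [0.066, 0.146, -0.374], "angular": [0, 0, 0]},
  ],
)

```text
clock: 23.08
ee_pos: [0.5131, -0.1063, 0.2119]
tcp_rot: [-0.001, 0.674, 0.739, -0.0]
wrist_force: [0.1, -1.2, 0.1]
grip_width: 0.0442
grip_force: 0.0
```

carry_out(
  deltas=[
    {"translation": [0, 0, 0], "angular": [0, 0, 0]},
    {"translation": [0, 0, 0], "angular": [0, 0, 0]},
    {"translation": [0, 0, 0], "angular": [0, 0, 0]},
    {"translation": [0, 0, 0], "angular": [0, 0, 0]},
    {"translation": [0, 0, 0], "angular": [0, 0, 0]},
    {"translation": [0, 0, 0], "angular": [0, 0, 0]},
  ],
  hand=0,
  newtons=35,
)

```text
clock: 23.82
ee_pos: [0.5131, -0.1068, 0.213]
tcp_rot: [0.0, 0.674, 0.738, 0.0]
wrist_force: [-0.6, 1.4, 6.3]
grip_width: 0.0081
grip_force: 35.6
```

carry_out(
  deltas=[
    {"translation": [0, 0, 0.02], "angular": [0, 0, 0]},
    {"translation": [0, 0, 0.06], "angular": [0, 0, 0]},
    {"translation": [0, 0, 0.12], "angular": [0, 0, 0]},
    {"translation": [0, 0, 0.18], "angular": [0, 0, 0]},
    {"translation": [0, 0, 0.18], "angular": [0, 0, 0]},
  ],
)

```text
clock: 24.45
ee_pos: [0.5135, -0.1068, 0.3044]
tcp_rot: [0.001, 0.674, 0.738, 0.001]
wrist_force: [0.3, 0.9, -3.1]
grip_width: 0.0076
grip_force: 35.6
```

```bash
python3 - <<'E'
from h import *
s=env.sense(); print(s["clock"],s["ee_pos"],s["tcp_rot"].round(4),s["wrist_force"].round(1),s["wrist_torque"].round(2))
for n,t in(("top","t3"),("side","s4"),("wrist","wG")):
    grab(n,t); h=cv2.cvtColor(load(t)[2],cv2.COLOR_BGR2HSV); k=cv2.inRange(h,(105,80,30),(125,255,255)); c=max(cv2.findContours(k,0,2)[0],key=cv2.contourArea); print(t,cv2.boundingRect(c),cv2.contourArea(c))
q=cv2.resize(load("s4")[2][100:340,200:520],(400,300)); w=cv2.resize(load("wG")[2],(400,300)); p=cv2.resize(load("t3")[2][120:300,200:440],(400,300)); p2=cv2.resize(load("s4")[2][180:300,300:460],(400,300),interpolation=cv2.INTER_CUBIC)
cv2.imwrite("pics/p4.png",np.vstack([np.hstack([q,w]),np.hstack([p,p2])]))
E
```

```text
24.45 [ 0.51352203 -0.10681365  0.30436982] [0.0014 0.6743 0.7385 0.0011] [ 0.3  0.9 -3.1] [-0.12 -0.13 -0.  ]
t3 (350, 387, 5, 5) 1.0
s4 (336, 178, 47, 50) 1667.5
wG (46, 184, 287, 180) 31486.5
```

Bowl gripped across its 8 mm wall and lifted. Carrying it high to well1, aiming the grip point at (0.702, 0.048).

carry_out(
  deltas=[
    {"translation": [0.02, 0.02, 0.08], "angular": [0, 0, 0]},
    {"translation": [0.07, 0.06, 0.12], "angular": [0, 0, 0]},
    {"translation": [0.14, 0.115, 0.12], "angular": [0, 0, 0]},
    {"translation": [0.21, 0.173, 0.12], "angular": [0, 0, 0]},
    {"translation": [0.28, 0.23, 0.12], "angular": [0, 0, 0]},
    {"translation": [0.34, 0.28, 0.12], "angular": [0, 0, 0]},
    {"translation": [0.37, 0.304, 0.12], "angular": [0, 0, 0]},
    {"translation": [0.377, 0.31, 0.1], "angular": [0, 0, 0]},
    {"translation": [0.377, 0.31, 0.04], "angular": [0, 0, 0]},
    {"translation": [0.377, 0.31, -0.02], "angular": [0, 0, 0]},
    {"translation": [0.377, 0.31, -0.06], "angular": [0, 0, 0]},
    {"translation": [0.377, 0.31, -0.09], "angular": [0, 0, 0]},
    {"translation": [0.377, 0.31, -0.115], "angular": [0, 0, 0]},
    {"translation": [0.377, 0.31, -0.135], "angular": [0, 0, 0]},
    {"translation": [0.377, 0.31, -0.15], "angular": [0, 0, 0]},
    {"translation": [0.377, 0.31, -0.159], "angular": [0, 0, 0]},
    {"translation": [0.377, 0.31, -0.163], "angular": [0, 0, 0]},
    {"translation": [0.377, 0.31, -0.163], "angular": [0, 0, 0]},
  ],
)

```text
clock: 26.85
ee_pos: [0.7015, 0.0483, 0.2214]
tcp_rot: [0.0, 0.674, 0.738, 0.0]
wrist_force: [0.5, -0.2, -2.5]
grip_width: 0.0077
grip_force: 35.6
```

carry_out(
  deltas=[
    {"translation": [0, 0, -0.002], "angular": [0, 0, 0]},
    {"translation": [0, 0, -0.004], "angular": [0, 0, 0]},
    {"translation": [0, 0, -0.004], "angular": [0, 0, 0]},
  ],
)

```text
clock: 27.22
ee_pos: [0.7014, 0.0483, 0.2192]
tcp_rot: [0.0, 0.674, 0.738, -0.0]
wrist_force: [0.0, -0.2, -2.9]
grip_width: 0.0077
grip_force: 35.6
```

carry_out(
  deltas=[
    {"translation": [0, 0, -0.002], "angular": [0, 0, 0]},
    {"translation": [0, 0, -0.004], "angular": [0, 0, 0]},
    {"translation": [0, 0, -0.004], "angular": [0, 0, 0]},
  ],
)

```text
clock: 27.6
ee_pos: [0.7017, 0.0483, 0.2181]
tcp_rot: [0.0, 0.674, 0.738, 0.0]
wrist_force: [-2.1, -0.0, 4.7]
grip_width: 0.0075
grip_force: 35.6
```

carry_out(
  deltas=[
    {"translation": [0, 0, 0], "angular": [0, 0, 0]},
    {"translation": [0, 0, 0], "angular": [0, 0, 0]},
    {"translation": [0, 0, 0], "angular": [0, 0, 0]},
    {"translation": [0, 0, 0.03], "angular": [0, 0, 0]},
    {"translation": [0, 0, 0.1], "angular": [0, 0, 0]},
    {"translation": [0, 0, 0.2], "angular": [0, 0, 0]},
    {"translation": [-0.12, -0.2, 0.4], "angular": [0, 0, 0]},
    {"translation": [-0.12, -0.2, 0.4], "angular": [0, 0, 0]},
    {"translation": [-0.12, -0.2, 0.4], "angular": [0, 0, 0]},
    {"translation": [-0.12, -0.2, 0.4], "angular": [0, 0, 0]},
  ],
  hand=0.4,
)

```text
clock: 28.85
ee_pos: [0.6414, -0.0529, 0.4189]
tcp_rot: [0.001, 0.675, 0.738, 0.001]
wrist_force: [0.6, 0.4, 0.2]
grip_width: 0.0351
grip_force: 0.0
```

```bash
python3 - <<'E'
from h import *
for n,t in(("top","tZ"),("side","sZ"),("wrist","wZ")): grab(n,t)
s=env.sense(); print(s["clock"],s["ee_pos"],s["wrist_force"].round(1))
q=cv2.resize(load("sZ")[2][195:375,170:410],(400,300),interpolation=cv2.INTER_CUBIC); w=cv2.resize(load("wZ")[2],(400,300),interpolation=cv2.INTER_AREA); p=cv2.resize(load("tZ")[2][120:330,120:400],(400,300)); p2=cv2.resize(load("wZ")[2][0:330,200:640],(400,300),interpolation=cv2.INTER_AREA)
cv2.imwrite("pics/pZ.png",np.vstack([np.hstack([q,w]),np.hstack([p,p2])]))
E
```

```text
29.0 [ 0.64192276 -0.04901176  0.41538335] [-0.2  0.4  0.9]
```

View pics/pZ.png

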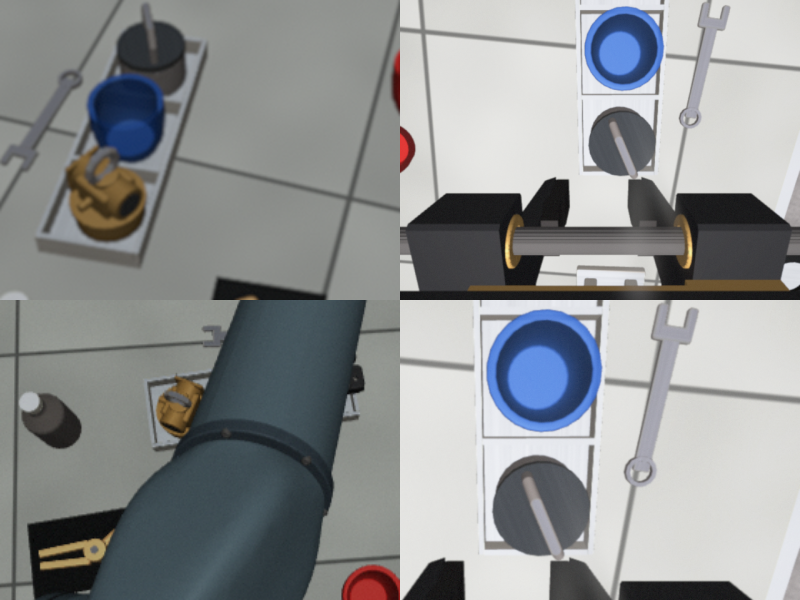

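The final montage shows the carb, bowl and jar each in its own well (side crop (107,205), (127,115), (152,55)), the clamp on the mat, and the wrench and bottle in place. One numeric check of bowl and jar seating, then I hand in.

```bash
python3 - <<'E'
from h import *
h=cv2.cvtColor(load("wZ")[2],cv2.COLOR_BGR2HSV); k=cv2.inRange(h,(105,80,30),(125,255,255)); c=max(cv2.findContours(k,0,2)[0],key=cv2.contourArea); e=cv2.fitEllipse(cv2.convexHull(c)); r=np.mean(e[1])/2
a,b=[plane("wZ",e[0][0]+q*r,e[0][1],.08) for q in(-1,1)]; print(e,plane("wZ",*e[0],.08),"well1 .6609 .0442","diam@.08",np.linalg.norm(a-b))
h=cv2.cvtColor(load("sZ")[2],cv2.COLOR_BGR2HSV); k=cv2.inRange(h,(105,80,30),(125,255,255)); c=max(cv2.findContours(k,0,2)[0],key=cv2.contourArea); x,y,w,hh=cv2.boundingRect(c)
print("side bbox",(x,y,w,hh)," rim expected bbox:",np.round(np.array([proj("sZ",np.array([.6609+.045*np.cos(t),.0442+.045*np.sin(t),.08])) for t in np.linspace(0,6.28,40)]).min(0)),np.round(np.array([proj("sZ",np.array([.6609+.045*np.cos(t),.0442+.045*np.sin(t),.08])) for t in np.linspace(0,6.28,40)]).max(0)))
h=cv2.cvtColor(load("sZ")[2],cv2.COLOR_BGR2HSV); k=cv2.inRange(h,(8,80,40),(25,255,255)); c=max(cv2.findContours(k[:,:],0,2)[0],key=cv2.contourArea); print("carb side",cv2.boundingRect(c),"expect foot bottom",np.array([proj("sZ",np.array([.6508+.043*np.cos(t),.1547+.043*np.sin(t),.005])) for t in np.linspace(0,6.28,40)]).max(0).round(1))
E
```

```text
((358.30291748046875, 77.15153503417969), (126.19701385498047, 134.67788696289062), 11.109224319458008) [0.65959853 0.04706786 0.08      ] well1 .6609 .0442 diam@.08 0.09118057088921255
side bbox (222, 239, 46, 53)  rim expected bbox: [223. 236.] [269. 270.]
carb side (0, 57, 239, 135) expect foot bottom [256.1 340.8]
```

```bash
python3 -c "
from h import *
print(ticket.hand_in())"
```

```text
the job is handed in; nothing more can be done
None
```

I handed the job in at about 29 s: the clamp tool lies flat on the mat, and the carb body (well2), bowl (well1) and pin jar (well0) stand upright in the carrier, with the wrench and bottle untouched; no verdict was returned.

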